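Separator board and next layer in the packing jig

ROBOT

A 6-joint arm with a two-finger parallel gripper is mounted at the origin on a cart in front of the work surface, level with it; the furniture and walls round the work are solid. World frame = base frame: x ahead of the robot, y to its left, z up, the work surface at z = 0. Lengths are in m, angles in rad, forces in N, time in s.
With the tool pointing down it reaches from about 0.35 to 0.775 m from the base axis. Payload 5.5 kg.
Tool frame: the origin (TCP) lies between the finger pads; the fingertips stand 8 mm ahead of it and the grasp point (between the pads) lies 11 mm behind it; z points along the fingers, y is the line along which they close (so a half turn about z gives the same grasp; the last joint's range is limited). The gripper opens to 85 mm and grips with 20 to 120 N. Pads are 22 mm wide; open, the fingers measure 114 mm over their backs; the gripper's body (76 mm by 85 mm) begins 54 mm behind the grasp point. The pads swing forward as they close: fully open they stand 13 mm farther back than shut.
Start: joints at [-1.382, 0.313, 0.046, 1.304, 0, 1.431], TCP at [0.186, -0.544, 0.239] pointing down, gripper open.
Joint ranges: [-2.76, 2.76], [-0.86, 1.69], [-1.03, 1.26], [-2.2, 2.34], [-1.47, 1.5], [-3.14, 3.14]. Speed limits (rad/s): [2.57, 2.57, 3.14, 3.14, 3.14, 3.14].

INTERFACE

Orientations are given as a unit quaternion [w, x, y, z].
In Python, from workcell import env gives the robot as it stands.
- The arm moves only by the tool move_arm, never from a script. Its argument "moves" is one flat list of numbers, 5 for each row, row after row: the shift along the world's x, y, z in m, then the turn about the world's z in rad, then the finger opening in m, from 0 to 0.0854. A call has 1 to 12 rows; each row is the pose to reach, as a shift and turn from the pose commanded when the call began; what a row does not reach only later rows make up. A row lasts 1/12 s, in which the tool goes at most 41.7 mm and 7.16 degrees, less where a joint would pass 70% of its speed; a pose out of reach is approached as far as the arm can. A call with a gripper value outside its range is refused whole. The fingers move at their own pace and stop on an object; "newtons" is the grip in N (left out, the last holds). Time passes only in rows, so rows that repeat a pose let the fingers close. It gives the time, the measured TCP pose, the force, the opening and the grip force at its end, in the units of the state.
- env.get_state(): the state, without advancing time (a new reading comes with each control period).
- env.read_camera(name): name is "side" or "top"; returns a dict with "pixels" (384x512x3 uint8, red, green, blue), "camera_matrix" (3x3 intrinsics, pixels), "rvec" (rotation vector, rad) and "tvec" (3), from world to camera coordinates, as OpenCV has them. Camera axes: x right, y down, z forward; pixel columns grow to the right and rows downward; lengths in m; the calibration is good to about 2 mm. A picture is of the moment at which its call begins. There is no depth.
- env.hand_in(): hands the job in; it is judged then, once.
The state is a dict: "clock": time; "joint_pos": joint angles; "qvel": joint speeds; "tau": joint torques, N m; "tcp_pos": TCP position; "orientation": TCP orientation; "wrist_force": force on the tool from outside, world axes, zero at the start; "ft_torque": the same for the moment, N m; "finger_gap": finger opening in m; "grip_force": force on a finger pad.
Only numpy, scipy, OpenCV 4.12 (cv2) and the standard library are available. Lean on these libraries where they do the work, as an engineer would, in place of code of your own. Each camera call takes 0.05 s, during which the arm holds its last target. There are 200 camera calls.

TASK

Build up the next layer in the packing jig: slide the separator board along its two guide channels until it is fully out on top of the two card bundles lying in the jig, square against the back stop. Then lay the two loose bundles from the table flat on the board, end to end, one squarely over each bundle below, setting them down rather than dropping them. Do not shift the lower layer or disturb the other things on the table.

Things in the scene. Friction and masses are not known exactly. Their poses are not given: they have to be found in the camera images.
- jig: Fixed packing jig of pale plywood, wood and aluminium. Origin on the table under the middle of the bundle place; x points from the robot's side to the back stop, y to its left, z up; turned about z. Base board 6 mm thick, x -156 to +56 mm, y -131 to +131 mm. The lower bundles lie on it; their top is at z 29 mm, 2 mm below the surface the separator board starts on.
- jig_stop (a point): Top of the front face of the back stop's middle upright, jig (40, 0, 62) mm. The stop has three wooden uprights, front faces at jig x +40 mm, 62 mm tall, at y 0 (24 mm wide) and y +-103 mm (20 mm wide); between them two 81 mm wide hand notches, in which only a 20 mm high rail stands.
- jig_channels (a point): Midway between the two guide channels, jig (-98, 0, 31) mm. They run along jig x from -152 to -44 mm, open at both ends. Battens at |y| 92 to 125 mm, top z 31 mm, carry the board's ends; sides at |y| 113 mm; aluminium lips from |y| 103 mm outward at z 41 to 44 mm, so the board cannot be lifted there. For |y| under 92 mm all is open above the base board.
- separator: Separator board: a plain thin brown wooden board, 80 x 220 x 5 mm, 0.09 kg; origin at the centre of its underside, x across its 80 mm side, y along its 220 mm side, z up. Starts in the guide channels with its underside at z 31 mm; home, its centre stands at the jig's x = 0 (far edge touching the back stop) and its underside at z 29 mm.
- lower_left: Bundle of the lower layer on the left (jig y about +55 mm, x about +3 mm), lying on the jig's base board: banded pack of white insert cards, 60 x 96 mm and 23 mm thick as a solid (cards fray out to 65 x 100 x 25); origin at the centre of its underside, x across the short side, y along the long side, z up
- lower_right: Bundle of the lower layer on the right (jig y about -55 mm, x about +3 mm), lying on the jig's base board: banded pack of white insert cards, 60 x 96 mm and 23 mm thick as a solid (cards fray out to 65 x 100 x 25); origin at the centre of its underside, x across the short side, y along the long side, z up
- bundle_a: Loose bundle on the table left of the jig: banded pack of white insert cards, 60 x 96 mm and 23 mm thick as a solid (cards fray out to 65 x 100 x 25); origin at the centre of its underside, x across the short side, y along the long side, z up. About 0.16 kg.
- bundle_b: Loose bundle on the table right of the jig, alike: banded pack of white insert cards, 60 x 96 mm and 23 mm thick as a solid (cards fray out to 65 x 100 x 25); origin at the centre of its underside, x across the short side, y along the long side, z up. About 0.16 kg.
- stapler: Bystander: a dark blue desk stapler 34 x 146 x 36 mm; origin at the centre of its underside.
- tape_measure: Bystander: a yellow tape measure 57 x 73 x 27 mm; origin at the centre of its underside.
- steel_cup: Bystander: a plain steel cup 76 mm across, 98 mm tall; origin at the centre of its underside.
- button_tin: Bystander: a teal round tin 69 mm across, 67 mm tall; origin at the centre of its underside.
Mind the look-alikes: they are no part of the job. Leave any blue or orange look-alike of the lower_left alone.

How it is judged:
By the outcome, as a careful person would: the job done as asked, in the order asked, and still so for the second after the job is handed in, with the robot touching nothing.
It also fails if it takes over 67 s, if anything falls off the work surface, if the arm or the gripper's body presses on something with over 40 N, if the wrist force passes 120 N, or if a joint passes its speed limit or range.

## Working session

There is one attempt and no reset: what is moved stays moved. The work goes in short steps, Python scripts to look and compute and a tool call to move; the robot and the scene stay as the last step left them, time stands still between calls to the robot, and variables do not carry over. Pictures are saved under pics/ and viewed, at most 13 in all, crops included, and the job is handed in when it is done.

Besides the shell and the picture viewer there is one more tool, called after ">>>" by a JSON object that holds its "api" and its "payload", one argument or row to a line. move_arm: Moves the arm, as the interface text tells. Its arguments: {"type":"object","properties":{"moves":{"type":"array"},"newtons":{"type":"number"}},"required":["moves"]}

```bash
mkdir -p pics; ls
cat > h.py <<'E'
import numpy as np, cv2
from workcell import env
def cam(n):
    d=env.read_camera(n); return d
def save(d,name,box=None,s=1):
    im=d["pixels"][:,:,::-1]
    if box: im=im[box[1]:box[3],box[0]:box[2]]
    cv2.imwrite("pics/"+name,cv2.resize(im,None,fx=s,fy=s,interpolation=cv2.INTER_CUBIC))
def ray(d,uv,z):
    K=np.array(d["camera_matrix"]);R=cv2.Rodrigues(np.array(d["rvec"],float))[0];t=np.array(d["tvec"],float).ravel()
    uv=np.atleast_2d(np.array(uv,float)); p=np.c_[uv,np.ones(len(uv))]
    r=(R.T@np.linalg.inv(K)@p.T).T; c=-R.T@t
    return c+r*((z-c[2])/r[:,2])[:,None]
def proj(d,P):
    return cv2.projectPoints(np.atleast_2d(np.array(P,float)),np.array(d["rvec"],float),np.array(d["tvec"],float),np.array(d["camera_matrix"]),None)[0][:,0]
E
python3 - <<'E'
from h import *
for n in("top","side"):
    d=cam(n);save(d,n+"0.png",s=1.56)
    R=cv2.Rodrigues(np.array(d["rvec"],float))[0];print(n,-R.T@np.array(d["tvec"]).ravel(),R[2],d["camera_matrix"][0])
    np.save(n+"0.npy",d,allow_pickle=True)
print(env.get_state())
E
```

```text
pics
top [0.35293877 0.01458753 1.32159741] [ 0.17615896 -0.02080987 -0.98414174] [435.32224991   0.         261.05318002]
side [0.0248782  0.75020403 0.90839697] [ 0.4447924  -0.59292401 -0.67126809] [413.71047563   0.         254.50876566]
{'clock': 0.1, 'joint_pos': array([-1.38161869e+00,  3.13974243e-01,  4.50996650e-02,  1.30362454e+00,
        2.70545063e-06,  1.43118657e+00]), 'qvel': array([ 0.00074575, -0.00132586,  0.00356275,  0.00065014, -0.00084477,
        0.00170238]), 'tau': array([ 2.55623338e-03, -4.81724203e+01,  2.99244601e+01,  1.27277628e-02,
       -2.37388158e-04, -4.87231077e-06]), 'tcp_pos': array([ 0.18556608, -0.54375941,  0.2384731 ]), 'orientation': array([-8.51167328e-04,  9.86517403e-01,  1.63654174e-01, -1.97464588e-05]), 'wrist_force': array([0.79328471, 1.06418558, 0.43753571]), 'ft_torque': array([-0.01851187, -0.04314651, -0.00658162]), 'grip_force': 0.0, 'finger_gap': 0.08522759995811342}
```

View pics/top0.png

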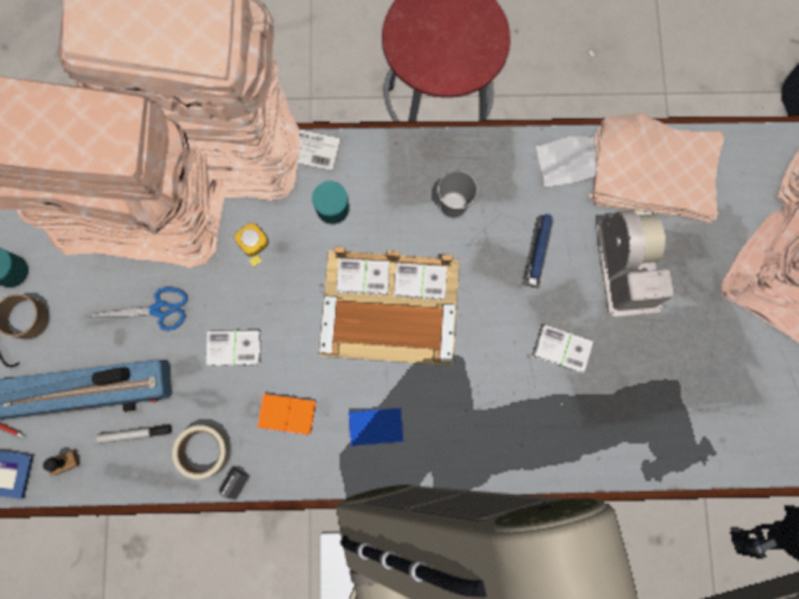

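View pics/side0.png

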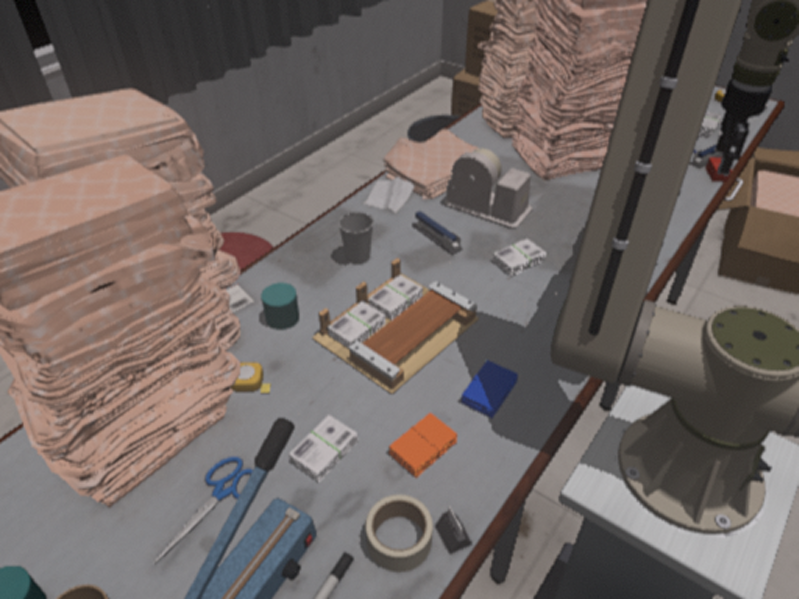

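The top view shows the jig around (390,305) of the 1.56× picture, its board at (388,325). Bundle a is at (233,348), bundle b at (563,347), with blue and orange decoys at (376,426) and (287,413). Next I measure these.

```bash
cat > m.py <<'E'
from h import *
def rects(d,mask,lo,hi,z):
    mask=cv2.morphologyEx(mask.astype(np.uint8)*255,cv2.MORPH_CLOSE,np.ones((5,5)))
    out=[]
    for c in cv2.findContours(mask,cv2.RETR_EXTERNAL,cv2.CHAIN_APPROX_NONE)[0]:
        if not lo<cv2.contourArea(c)<hi: continue
        p=ray(d,c[:,0],z)[:,:2]*1000
        (cx,cy),(w,h),a=cv2.minAreaRect(p.astype(np.float32))
        if w>h: w,h,a=h,w,a-90   # a: direction of short side
        a=(a+90)%180-90
        m=c[:,0].mean(0); out.append((m,np.round([cx,cy,w,h,a],1)))
    return out
def white(d):
    h=cv2.cvtColor(d["pixels"],cv2.COLOR_RGB2HSV); return (h[...,2]>185)&(h[...,1]<45)
def brown(d):
    h=cv2.cvtColor(d["pixels"],cv2.COLOR_RGB2HSV); return (h[...,0]<14)&(h[...,1]>140)&(h[...,2]>60)
E
python3 - <<'E'
from m import *
for n in("top","side"):
    d=np.load(n+"0.npy",allow_pickle=True).item()
    print(n)
    for m,r in rects(d,white(d),120,3000,.023): print("w",m,r)
    for m,r in rects(d,brown(d),500,6000,.036): print("b",m,r)
d=np.load("top0.npy",allow_pickle=True).item()
h=cv2.cvtColor(d["pixels"],cv2.COLOR_RGB2HSV)
wood=((h[...,0]>8)&(h[...,0]<25)&(h[...,1]>60)&(h[...,2]>120))
wood[:,:190]=0;wood[:,310:]=0;wood[:150]=0;wood[245:]=0
save(d,"jig.png",(195,150,305,240),7)
for m,r in rects(d,wood,500,9000,.006): print("jig",m,r)
E
```

```text
top
w [363.5462963 362.9537037] [  82.3 -291.    47.3  116.9  -79.1]
w [213.10909091 364.        ] [ 96.4 128.2  59.  111.2  89.9]
w [126.68817204 289.68817204] [304.2 382.8  92.2  94.1 -88. ]
w [148.22115385 222.60576923] [496.1 323.6  65.7 102.   -1.3]
w [361.25773196 223.17525773] [ 480.5 -310.9   64.3   99.1  -20.7]
w [286.84615385 212.        ] [519.8 -89.8  26.  104.4  84.5]
w [209.74390244 207.5       ] [539.  142.9  23.9 107.9  84.5]
w [416.75609756 180.74390244] [ 611.1 -489.5   66.8   78.6    5.1]
w [250.35955056 178.4494382 ] [625.3  17.6  68.7 212.4  -5.4]
w [413.7260274  152.01369863] [ 696.4 -491.2   60.7   67.6   -0.8]
w [362.872 103.008] [ 862.2 -342.8   94.2  111.6    9.3]
w [201.98888889  96.12222222] [892.6 160.2  77.3  80.3  -4.9]
b [107.5        325.42431193] [206.4 428.3  12.  606.9  -0. ]
b [183.47115385 264.96153846] [370.2 218.3  62.1  98.4  -9.4]
b [248.27624309 207.90607735] [533.4  26.3  78.4 199.6  -5.5]
b [284.08677686  25.42561983] [ 1.1089e+03 -1.0500e+02  2.1020e+02  2.5530e+02 -8.0000e-01]
side
w [207.71755725 282.70229008] [4.994e+02 3.233e+02 5.700e+01 9.300e+01 4.000e-01]
b [270.12244898 284.74489796] [362.4 233.8  67.9 102.5  -9.4]
jig [243.26056338 190.23474178] [576.6  22.2 219.2 260.4  -5.4]
```

View pics/jig.png

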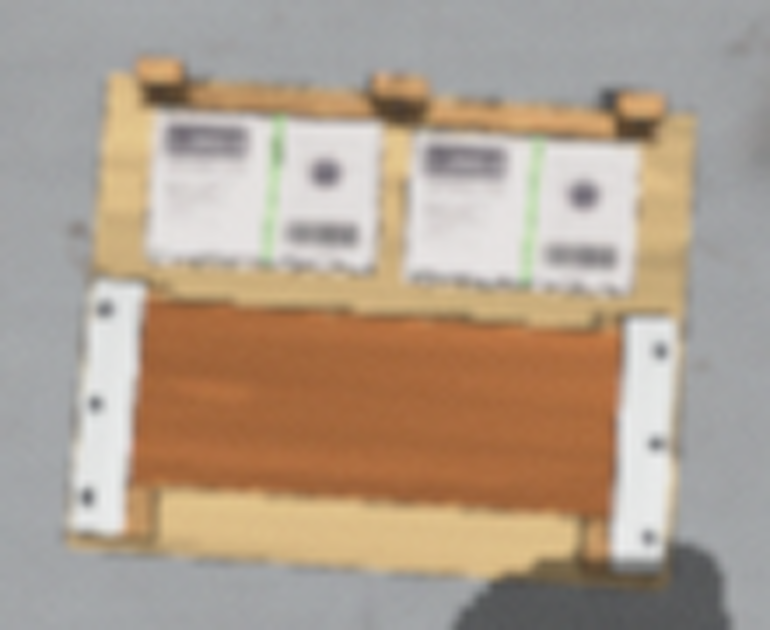

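Jig yaw is about -5.4°, and the bundle and board sizes match those given. Next I fix the jig origin from several features.

Run:
```python
from m import *
d=np.load("top0.npy",allow_pickle=True).item()
a=np.radians(-5.45);X=np.array([np.cos(a),np.sin(a)]);Y=np.array([-X[1],X[0]])
W=white(d)
L=[r for m,r in rects(d,W,120,3000,.044) if 200<m[0]<300 and 200<m[1]<215]
print("lips",L); mid=(L[0][:2]+L[1][:2])/2; v=L[1][:2]-L[0][:2]; print("dist",np.hypot(*v),"yaw",np.degrees(np.arctan2(-v[0],v[1])) )
o1=mid+98*X; print("O from lips",o1)
b=[r for m,r in rects(d,brown(d),500,6000,.036) if 240<m[0]<255 and m[1]>200][0]
w=W.astype(np.uint8)
n,l,s,c=cv2.connectedComponentsWithStats(w)
for i in range(1,n):
    if 200<c[i][0]<300 and 150<c[i][1]<195 and s[i][4]>30: print("part",s[i])
r=[r for m,r in rects(d,W,120,3000,.029) if 240<m[0]<260 and 170<m[1]<185][0]; print("lower pair",r, "-> O", r[:2]-3*X)
# uprights tops/front at z62 from enlarged crop (u=195+px/7,v=150+py/7): front-top edge midpoints
for nm,p,jy in(("left",(161,84),103),("mid",(400,101),0),("right",(640,121),-103)):
    q=ray(d,[[195+p[0]/7-.5,150+p[1]/7-.5]],.062)[0,:2]*1000; print(nm,q,"O",q-40*X-jy*Y)
def J(p): q=np.array(p)-o1; return q@X,q@Y
print("board in jig",J(b[:2]),b)
```

```text
lips [array([517.1, -88.1,  25.6, 102.7,  84.5]), array([536. , 140.8,  23.5, 106.1,  84.5])]
dist 229.6789498408594 yaw -4.7201369310435535
O from lips [624.10698713  17.04224723]
part [216 166  34  23 570]
part [253 169  33  23 568]
lower pair [624.   17.6  68.4 211.4  -5.4] -> O [621.01356162  17.88493121]
left [670.34792422 115.13333534] O [620.74610768  16.39803366]
mid [660.83015627  13.88723738] O [621.01097785  17.68632014]
right [649.99020164 -87.80568532] O [619.95366133  18.52778188]
board in jig (np.float64(-91.17621684187695), np.float64(0.6008189501983059)) [533.4  26.3  78.4 199.6  -5.5]
```

Taking jig O ≈ (621, 17.5) mm and yaw -5.4°. I go to behind the board with the fingers open along jig y.

>>> {"api": "move_arm", "payload": {
  "moves": [0.012,0.024,0,0.12,0.075,0.024,0.048,0,0.24,0.075,0.036,0.072,0,0.36,0.075,0.048,0.096,0,0.48,0.075,0.06,0.12,0,0.6,0.075,0.072,0.144,0,0.72,0.075,0.084,0.168,0,0.84,0.075,0.096,0.192,0,0.96,0.075,0.108,0.216,0,1.08,0.075,0.12,0.24,0,1.2,0.075,0.132,0.264,0,1.32,0.075,0.144,0.288,0,1.44,0.075],
  "newtons": 40
}}

```text
clock: 1.1
tcp_pos: [0.3298, -0.2548, 0.2391]
orientation: [-0.0, 0.632, 0.775, 0.0]
wrist_force: [0.3, -0.0, 0.2]
finger_gap: 0.0753
grip_force: 0.0
```

>>> {"api": "move_arm", "payload": {
  "moves": [0.013,0.026,0,0.12,0.075,0.026,0.052,0,0.24,0.075,0.039,0.078,0,0.36,0.075,0.052,0.104,0,0.48,0.075,0.065,0.13,0,0.6,0.075,0.078,0.156,-0.02,0.72,0.075,0.091,0.182,-0.04,0.84,0.075,0.104,0.208,-0.06,0.96,0.075,0.117,0.234,-0.08,1.08,0.075,0.13,0.26,-0.1,1.2,0.075,0.143,0.2875,-0.119,1.279,0.075,0.143,0.2875,-0.119,1.279,0.075]
}}

```text
clock: 2.1
tcp_pos: [0.4718, 0.0352, 0.1166]
orientation: [-0.002, 0.043, 0.999, 0.001]
wrist_force: [-0.7, 0.1, 0.1]
finger_gap: 0.0748
grip_force: 0.0
```

```bash
cat > s.py <<'E'
from h import *
s=env.get_state();R=cv2.Rodrigues(np.zeros(3))[0]
w,x,y,z=s["orientation"];psi=np.degrees(np.arctan2(2*(x*y+w*z),1-2*(y*y+z*z)))
print(round(s["clock"],2),s["tcp_pos"].round(4),"psi",round(psi,1),s["wrist_force"].round(1),"gap",round(s["finger_gap"],4),s["grip_force"])
X=np.array([np.cos(np.radians(-5.4)),np.sin(np.radians(-5.4))]);q=s["tcp_pos"][:2]*1000-[621,17.5];print("jig",q@X,q@[-X[1],X[0]])
E
python3 s.py
```

```text
2.1 [0.4718 0.0352 0.1166] psi 175.1 [-0.7  0.1  0.1] gap 0.0748 0.0
jig -150.22031379217432 3.609289090973528
```

>>> {"api": "move_arm", "payload": {
  "moves": [0,0,-0.025,0,0.075,0,0,-0.05,0,0.075,0,0,-0.075,0,0.075,0,0,-0.095,0,0.075,0,0,-0.102,0,0.075,0,0,-0.102,0,0.075,0,0,-0.102,0,0.075]
}}

```text
clock: 2.68
tcp_pos: [0.4727, 0.031, 0.0186]
orientation: [-0.0, 0.047, 0.999, 0.0]
wrist_force: [0.4, -0.0, 1.3]
finger_gap: 0.0748
grip_force: 0.0
```

```bash
python3 s.py
python3 - <<'E'
from h import *
d=cam("side");save(d,"push0.png",(190,150,330,260),5)
E
```

```text
2.68 [0.4727 0.031  0.0186] psi 174.6 [ 0.4 -0.   1.3] gap 0.0748 0.0
jig -148.96025189816424 -0.4724619518800649
```

View pics/push0.png

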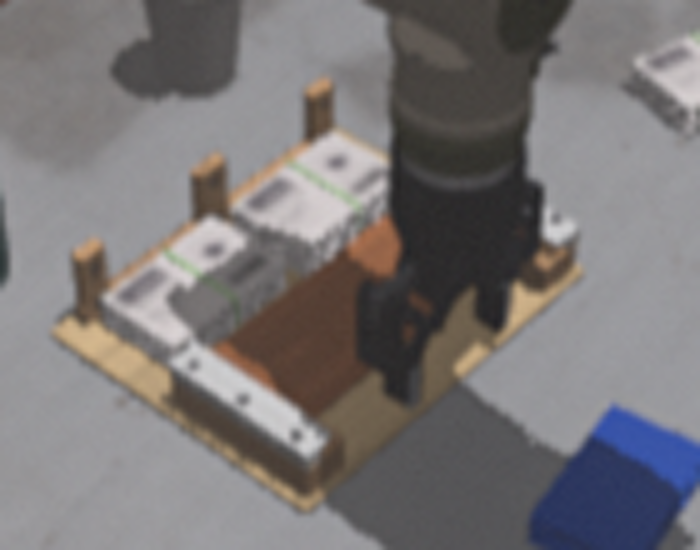

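The fingers (around (400,380) and (495,310) in the crop) stand behind the board's near edge, clear of the battens. Now the push.

>>> {"api": "move_arm", "payload": {
  "moves": [0.007,-0.0007,0,0,0.075,0.014,-0.0013,0,0,0.075,0.021,-0.002,0,0,0.075,0.028,-0.0026,0,0,0.075,0.035,-0.0033,0,0,0.075,0.042,-0.004,0,0,0.075,0.049,-0.0046,0,0,0.075,0.056,-0.0053,0,0,0.075,0.063,-0.006,0,0,0.075,0.07,-0.0066,0,0,0.075,0.077,-0.0073,0,0,0.075,0.082,-0.0077,0,0,0.075]
}}

```text
clock: 3.73
tcp_pos: [0.5559, 0.0234, 0.0183]
orientation: [0.0, 0.047, 0.999, 0.0]
wrist_force: [-0.8, 0.9, -0.2]
finger_gap: 0.075
grip_force: 0.3
```

>>> {"api": "move_arm", "payload": {
  "moves": [0.002,-0.0002,0,0,0.075,0.004,-0.0004,0,0,0.075,0.006,-0.0006,0,0,0.075,0.008,-0.0008,0,0,0.075,0.0095,-0.0009,0,0,0.075,0.011,-0.001,0,0,0.075,0.011,-0.001,0,0,0.075]
}}

```text
clock: 4.32
tcp_pos: [0.5661, 0.0225, 0.0184]
orientation: [0.0, 0.047, 0.999, 0.0]
wrist_force: [-0.4, -0.8, 0.0]
finger_gap: 0.075
grip_force: 0.0
```

```bash
python3 s.py
python3 - <<'E'
from h import *
d=cam("side");save(d,"push1.png",(190,150,330,260),5)
E
```

```text
4.32 [0.5661 0.0225 0.0184] psi 174.6 [-0.4 -0.8  0. ] gap 0.075 0.0
jig -55.093510491172786 -0.18553945800918453
```

View pics/push1.png

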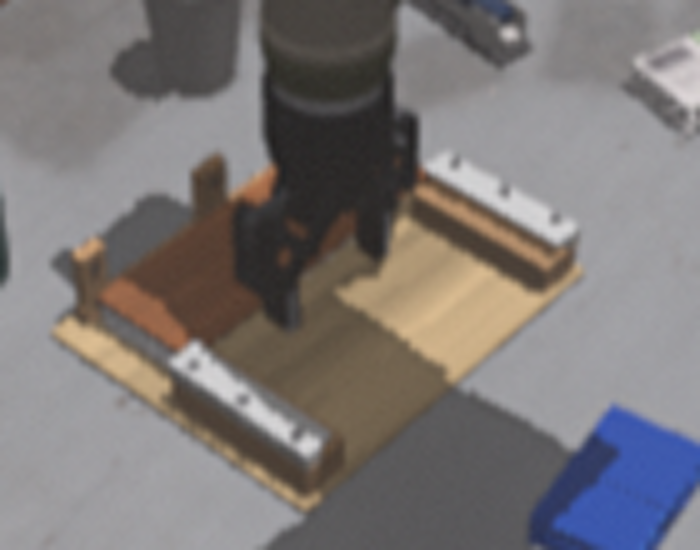

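The board lies over the lower bundles, nearly at the stop (left end at (100,300) next to the upright). I creep in until contact.

>>> {"api": "move_arm", "payload": {
  "moves": [0.001,-0.0001,0,0,0.075,0.002,-0.0002,0,0,0.075,0.003,-0.0003,0,0,0.075,0.003,-0.0003,0,0,0.075]
}}

```text
clock: 4.7
tcp_pos: [0.5689, 0.0222, 0.0183]
orientation: [0.0, 0.047, 0.999, 0.0]
wrist_force: [-0.9, 0.0, -0.5]
finger_gap: 0.0749
grip_force: 0.1
```

>>> {"api": "move_arm", "payload": {
  "moves": [0.0005,0,0,0,0.075,0.001,-0.0001,0,0,0.075,0.001,-0.0001,0,0,0.075]
}}

```text
clock: 4.95
tcp_pos: [0.5696, 0.0222, 0.0183]
orientation: [-0.0, 0.047, 0.999, 0.0]
wrist_force: [-1.0, 1.1, 0.2]
finger_gap: 0.075
grip_force: 0.7
```

>>> {"api": "move_arm", "payload": {
  "moves": [0.0005,0,0,0,0.075,0.001,-0.0001,0,0,0.075,0.001,-0.0001,0,0,0.075]
}}

```text
clock: 5.2
tcp_pos: [0.5708, 0.0221, 0.0183]
orientation: [0.0, 0.047, 0.999, 0.0]
wrist_force: [-1.1, 0.3, 0.4]
finger_gap: 0.075
grip_force: 0.6
```

>>> {"api": "move_arm", "payload": {
  "moves": [0.0005,0,0,0,0.075,0.001,-0.0001,0,0,0.075,0.001,-0.0001,0,0,0.075]
}}

```text
clock: 5.45
tcp_pos: [0.5718, 0.022, 0.0183]
orientation: [0.0, 0.047, 0.999, 0.0]
wrist_force: [-1.1, 0.1, -0.0]
finger_gap: 0.0752
grip_force: 0.6
```

>>> {"api": "move_arm", "payload": {
  "moves": [0.0005,0,0,0,0.075,0.001,-0.0001,0,0,0.075,0.001,-0.0001,0,0,0.075]
}}

```text
clock: 5.7
tcp_pos: [0.5722, 0.0219, 0.0183]
orientation: [-0.0, 0.047, 0.999, 0.0]
wrist_force: [-3.4, 0.5, 3.1]
finger_gap: 0.0754
grip_force: 1.7
```

>>> {"api": "move_arm", "payload": {
  "moves": [0.0005,0,0,0,0.075,0.001,-0.0001,0,0,0.075,0.001,-0.0001,0,0,0.075]
}}

```text
clock: 5.95
tcp_pos: [0.5722, 0.0219, 0.0182]
orientation: [-0.001, 0.047, 0.999, 0.0]
wrist_force: [-6.0, 1.3, 5.8]
finger_gap: 0.0752
grip_force: 3.2
```

Contact at 6 N along jig x: the board is at the stop. I back off, rise, and go over to bundle a.

>>> {"api": "move_arm", "payload": {
  "moves": [-0.004,0.0004,0,0,0.075,-0.018,0.0017,0,0,0.075,-0.03,0.003,0.01,0,0.075,-0.03,0.003,0.04,0,0.075,-0.03,0.003,0.07,-0.1,0.085,-0.03,0.02,0.1,-0.22,0.085,-0.035,0.045,0.125,-0.34,0.085,-0.04,0.08,0.14,-0.46,0.085,-0.045,0.115,0.14,-0.58,0.085,-0.05,0.15,0.14,-0.7,0.085,-0.055,0.185,0.14,-0.82,0.085,-0.06,0.22,0.14,-0.94,0.085]
}}

```text
clock: 6.95
tcp_pos: [0.5145, 0.2423, 0.1589]
orientation: [0.001, 0.495, 0.869, 0.001]
wrist_force: [0.4, -0.3, -0.4]
finger_gap: 0.085
grip_force: 0.0
```

>>> {"api": "move_arm", "payload": {
  "moves": [-0.005,0.025,0,-0.12,0.085,-0.011,0.05,0,-0.24,0.085,-0.017,0.07,0,-0.36,0.085,-0.017,0.081,0,-0.48,0.085,-0.017,0.081,0,-0.56,0.085,-0.017,0.081,0,-0.56,0.085,-0.017,0.081,0,-0.56,0.085]
}}

```text
clock: 7.53
tcp_pos: [0.4973, 0.3218, 0.1583]
orientation: [0.0, 0.713, 0.702, 0.001]
wrist_force: [-0.0, 0.2, 0.5]
finger_gap: 0.085
grip_force: 0.0
```

```bash
python3 s.py
python3 - <<'E'
from m import *
d=cam("top");save(d,"home.png",(115,145,310,260),4)
for m,r in rects(d,brown(d),500,6000,.034):
    if m[1]<220: print("b",m,r)
e=cam("side")
for n,c in(("top",d),("side",e)):
  for m,r in rects(c,white(c),120,3000,.023):
    if abs(r[0]-490)<40 and abs(r[1])>270: print(n,m,r)
E
```

```text
7.53 [0.4973 0.3218 0.1583] psi 89.1 [-0.   0.2  0.5] gap 0.085 0.0
jig -151.79566634500026 291.2775149504391
b [250.76190476 178.4021164 ] [623.4  17.5  79.5 216.5  -5.7]
b [284.78151261  25.9789916 ] [ 1.1101e+03 -1.0510e+02  2.1050e+02  2.5540e+02 -8.0000e-01]
top [361.24742268 223.16494845] [ 480.8 -311.    64.7   98.8  -20. ]
side [332.71698113 161.98113208] [ 484.3 -312.6   51.1  101.8    2. ]
```

View pics/home.png

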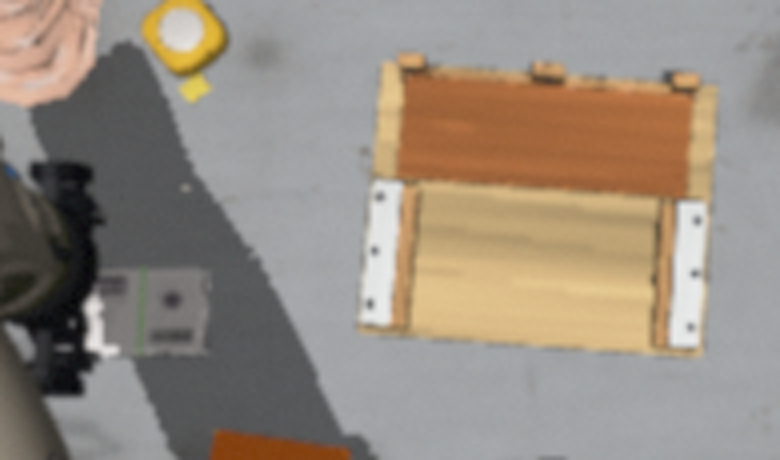

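The board sits home, square against the three uprights (edge from (405,75) to (692,98)). Bundle a is partly hidden under the gripper at (150,310). Now I lower and grasp it.

>>> {"api": "move_arm", "payload": {
  "moves": [0,0.0015,-0.03,0,0.085,0,0.0015,-0.06,0,0.085,0,0.0015,-0.09,0,0.085,0,0.0015,-0.115,0,0.085,0,0.0015,-0.132,0,0.085,0,0.0015,-0.143,0,0.085,0,0.0015,-0.146,0,0.085,0,0.0015,-0.146,0,0.05,0,0.0015,-0.146,0,0.05,0,0.0015,-0.146,0,0.05,0,0.0015,-0.146,0,0.05,0,0.0015,-0.146,0,0.05],
  "newtons": 40
}}

```text
clock: 8.63
tcp_pos: [0.4982, 0.3235, 0.014]
orientation: [0.001, 0.714, 0.701, 0.002]
wrist_force: [0.7, -0.5, 5.7]
finger_gap: 0.0591
grip_force: 44.6
```

```bash
python3 s.py
python3 - <<'E'
from h import *
d=cam("side");save(d,"grasp.png",(150,210,290,320),5)
E
```

```text
8.63 [0.4982 0.3235 0.014 ] psi 88.9 [ 0.7 -0.5  5.7] gap 0.0591 44.61175560951233
jig -151.04376631487514 293.0740329096765
```

View pics/grasp.png

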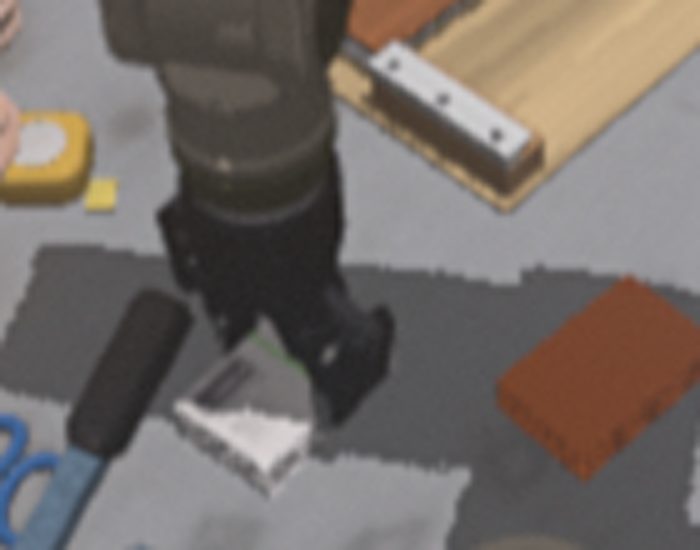

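Gripped at 59 mm (60 expected). Lift and carry over the left place, staying high.

>>> {"api": "move_arm", "payload": {
  "moves": [0,0,0.01,0,0.05,0,0,0.035,0,0.05,0,0,0.065,0,0.05,0,0,0.095,0,0.05,0.01,-0.015,0.115,-0.01,0.05,0.023,-0.04,0.125,-0.02,0.05,0.039,-0.07,0.128,-0.03,0.05,0.055,-0.1,0.128,-0.04,0.05,0.071,-0.13,0.128,-0.05,0.05,0.087,-0.16,0.128,-0.06,0.05,0.103,-0.19,0.128,-0.075,0.05,0.117,-0.22,0.128,-0.075,0.05]
}}

```text
clock: 9.68
tcp_pos: [0.6143, 0.1015, 0.1407]
orientation: [-0.0, 0.74, 0.673, -0.0]
wrist_force: [0.7, 0.2, -2.3]
finger_gap: 0.0585
grip_force: 43.9
```

>>> {"api": "move_arm", "payload": {
  "moves": [0.009,-0.018,0,0,0.05,0.015,-0.031,0,0,0.05,0.015,-0.031,0,0,0.05,0.015,-0.031,0,0,0.05]
}}

```text
clock: 10.02
tcp_pos: [0.6286, 0.0717, 0.1402]
orientation: [-0.0, 0.74, 0.673, -0.0]
wrist_force: [0.9, 0.5, -2.5]
finger_gap: 0.0589
grip_force: 43.9
```

```bash
python3 s.py
python3 - <<'E'
from h import *
d=cam("side");save(d,"carry.png",(170,130,310,240),5.5)
d2=cam("top");save(d2,"carryt.png",(170,110,340,240),4)
a=cv2.imread("pics/carry.png");b=cv2.imread("pics/carryt.png")
# check projections of bundle corner expectations
P=[]
a0=np.radians(-5.4);X=np.array([np.cos(a0),np.sin(a0),0]);Y=np.array([-X[1],X[0],0])
t=env.get_state()["tcp_pos"]
for sx in(-1,1):
  for sy in(-1,1):
    for z in(-.014,.009): P.append(t+X*.03*sx+Y*.048*sy+[0,0,z])
for p in proj(d,P): cv2.circle(a,tuple(int(v) for v in ((p-[170,130]+.5)*5.5)),3,(0,0,255),-1)
cv2.imwrite("pics/carry.png",a)
E
```

```text
10.02 [0.6286 0.0717 0.1402] psi 84.6 [ 0.9  0.5 -2.5] gap 0.0589 43.85178208351135
jig 2.429935986889068 54.70565010462187
```

View pics/carry.png

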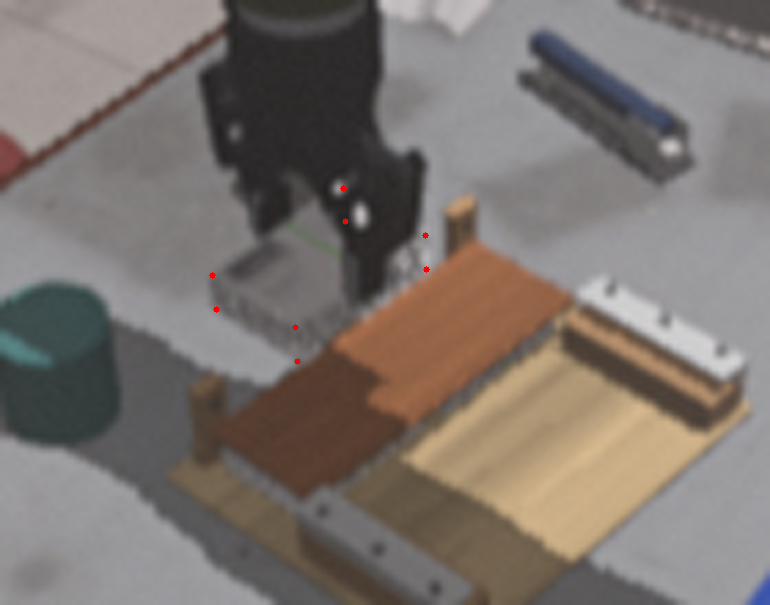

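The bundle sits as expected, its corners matching the projected dots to about 1–2 mm, and it is level. Now I lower it and then creep.

>>> {"api": "move_arm", "payload": {
  "moves": [0.001,0.0005,-0.025,0,0.05,0.001,0.0005,-0.05,0,0.05,0.001,0.0005,-0.07,0,0.05,0.001,0.0005,-0.082,0,0.05,0.001,0.0005,-0.087,0,0.05,0.001,0.0005,-0.087,0,0.05,0.001,0.0005,-0.087,0,0.05]
}}

```text
clock: 10.7
tcp_pos: [0.6299, 0.0734, 0.0539]
orientation: [0.0, 0.739, 0.674, 0.0]
wrist_force: [0.6, 0.2, -1.1]
finger_gap: 0.0591
grip_force: 43.8
```

>>> {"api": "move_arm", "payload": {
  "moves": [0,0,-0.001,0,0.05,0,0,-0.002,0,0.05,0,0,-0.003,0,0.05,0,0,-0.003,0,0.05]
}}

```text
clock: 11.03
tcp_pos: [0.6302, 0.0724, 0.0508]
orientation: [0.0, 0.739, 0.673, 0.0]
wrist_force: [0.4, 0.6, -2.1]
finger_gap: 0.0591
grip_force: 43.8
```

>>> {"api": "move_arm", "payload": {
  "moves": [0,0,-0.001,0,0.05,0,0,-0.002,0,0.05,0,0,-0.002,0,0.05]
}}

```text
clock: 11.28
tcp_pos: [0.6299, 0.0723, 0.0482]
orientation: [0.0, 0.739, 0.673, 0.0]
wrist_force: [-0.2, 0.0, -1.4]
finger_gap: 0.0589
grip_force: 43.9
```

>>> {"api": "move_arm", "payload": {
  "moves": [0,0,-0.001,0,0.05,0,0,-0.001,0,0.05,0,0,-0.001,0,0.05]
}}

```text
clock: 11.53
tcp_pos: [0.63, 0.0723, 0.0482]
orientation: [0.0, 0.739, 0.673, 0.0]
wrist_force: [-2.2, -1.4, 5.4]
finger_gap: 0.0589
grip_force: 44.7
```

>>> {"api": "move_arm", "payload": {
  "moves": [0,0,-0.001,0,0.05,0,0,-0.001,0,0.05,0,0,-0.001,0,0.05]
}}

```text
clock: 11.78
tcp_pos: [0.63, 0.0723, 0.0481]
orientation: [0.0, 0.739, 0.673, 0.0]
wrist_force: [-5.1, -0.1, 11.4]
finger_gap: 0.0591
grip_force: 45.3
```

Set down: contact at TCP z 48 mm, meaning bundle underside at 34 mm. I release and rise.

>>> {"api": "move_arm", "payload": {
  "moves": [0,0,0.0015,0,0.059,0,0,0.0015,0,0.062,0,0,0.0015,0,0.067,0,0,0.0015,0,0.075,0,0,0.0015,0,0.075,0,0,0.008,0,0.075,0,0,0.025,0,0.075,0,0,0.05,0,0.075,0,0,0.075,0,0.08,0,0,0.1,0,0.085,0,-0.02,0.11,0,0.085,-0.01,-0.05,0.11,0,0.085]
}}

```text
clock: 12.78
tcp_pos: [0.6234, 0.0238, 0.1606]
orientation: [0.003, 0.738, 0.675, 0.003]
wrist_force: [1.5, -1.9, -0.3]
finger_gap: 0.0851
grip_force: 0.0
```

```bash
python3 s.py
```

```text
12.78 [0.6234 0.0238 0.1606] psi 84.9 [ 1.5 -1.9 -0.3] gap 0.0851 0.0
jig 1.7866140581154673 6.515803815603589
```

>>> {"api": "move_arm", "payload": {
  "moves": [-0.01,-0.025,0,-0.02,0.085,-0.022,-0.055,0,-0.05,0.085,-0.035,-0.087,0,-0.08,0.085,-0.049,-0.12,0,-0.11,0.085,-0.063,-0.153,0,-0.14,0.085,-0.077,-0.186,0,-0.17,0.085,-0.091,-0.219,0,-0.2,0.085,-0.105,-0.252,0,-0.23,0.085,-0.119,-0.285,0,-0.262,0.085,-0.131,-0.313,0,-0.262,0.085,-0.1395,-0.333,0,-0.262,0.085,-0.1395,-0.333,0,-0.262,0.085]
}}

```text
clock: 13.78
tcp_pos: [0.479, -0.3147, 0.1568]
orientation: [0.001, 0.822, 0.569, -0.0]
wrist_force: [-0.1, -1.0, -0.7]
finger_gap: 0.0852
grip_force: 0.0
```

```bash
python3 s.py
python3 - <<'E'
from m import *
d=cam("top");save(d,"placed.png",(185,140,395,260),3.8)
for m,r in rects(d,brown(d),300,6000,.034):
    if m[1]<220 and m[1]>100: print("b",m,r)
for m,r in rects(d,white(d),120,3000,.057):
    if 200<m[0]<300 and m[1]<195: print("w",m,r)
for m,r in rects(d,white(d),120,3000,.023):
    if 320<m[0]<400: print("b",m,r)
E
```

```text
13.78 [ 0.479  -0.3147  0.1568] psi 69.3 [-0.1 -1.  -0.7] gap 0.0852 0.0
jig -110.08156916867706 -344.07067667128774
b [254.8342246  182.85561497] [623.1  16.   78.2 213.3  -5.4]
w [231.97115385 175.41346154] [627.9  73.3  67.2  99.6  -4.9]
w [202.02222222  96.04444444] [878.5 156.4  75.8  78.6  -5.2]
b [363.91935484 224.14516129] [ 478.6 -319.8   43.4   63.8   66.1]
b [363.71774194 101.95967742] [ 862.6 -344.9   95.5  119.1    8.7]
```

View pics/placed.png

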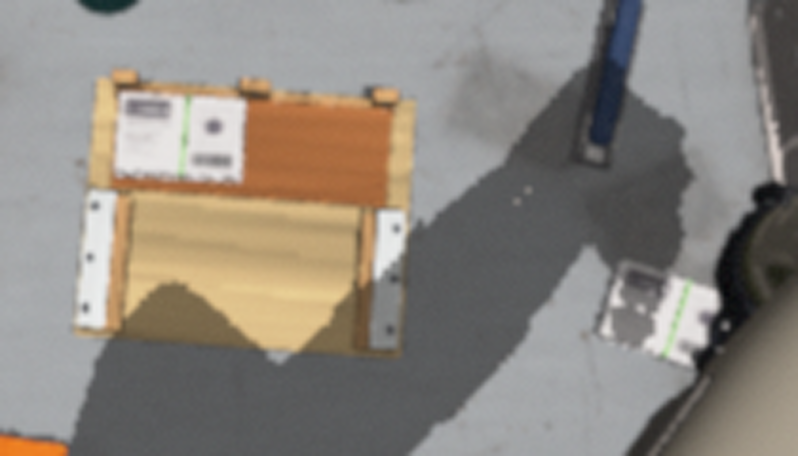

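Bundle a lies square on the board at (180,135). Bundle b (660,315) is untouched. Grasp b.

>>> {"api": "move_arm", "payload": {
  "moves": [0,0,-0.03,0,0.085,0,0,-0.06,0,0.085,0,0,-0.09,0,0.085,0,0,-0.115,0,0.085,0,0,-0.132,0,0.085,0,0,-0.14,0,0.085,0,0,-0.142,0,0.085,0,0,-0.142,0,0.05,0,0,-0.142,0,0.05,0,0,-0.142,0,0.05,0,0,-0.142,0,0.05,0,0,-0.142,0,0.05]
}}

```text
clock: 14.83
tcp_pos: [0.4818, -0.3114, 0.0163]
orientation: [0.002, 0.821, 0.571, 0.001]
wrist_force: [1.3, 1.6, 6.4]
finger_gap: 0.059
grip_force: 44.6
```

```bash
python3 s.py
```

```text
14.83 [ 0.4818 -0.3114  0.0163] psi 69.6 [1.3 1.6 6.4] gap 0.059 44.62149381637573
jig -107.58605648381402 -340.54114643517806
```

>>> {"api": "move_arm", "payload": {
  "moves": [0,0,0.01,0,0.05,0,0,0.035,0,0.05,0,0,0.065,0,0.05,0,0,0.095,0,0.05,0.008,0.015,0.115,0.03,0.05,0.02,0.04,0.125,0.06,0.05,0.036,0.072,0.128,0.1,0.05,0.052,0.104,0.128,0.14,0.05,0.069,0.137,0.128,0.18,0.05,0.086,0.17,0.128,0.22,0.05,0.102,0.202,0.128,0.262,0.05,0.116,0.231,0.128,0.262,0.05]
}}

```text
clock: 15.83
tcp_pos: [0.5967, -0.0775, 0.1429]
orientation: [-0.0, 0.739, 0.674, -0.0]
wrist_force: [0.5, -1.0, -2.0]
finger_gap: 0.0591
grip_force: 44.0
```

>>> {"api": "move_arm", "payload": {
  "moves": [0.012,0.025,0,0,0.05,0.02,0.038,0,0,0.05,0.022,0.043,0,0,0.05,0.022,0.043,0,0,0.05,0.022,0.043,0,0,0.05]
}}

```text
clock: 16.25
tcp_pos: [0.6178, -0.0374, 0.1423]
orientation: [-0.0, 0.74, 0.673, -0.001]
wrist_force: [-0.9, -1.0, -2.8]
finger_gap: 0.0591
grip_force: 44.0
```

```bash
python3 s.py
python3 - <<'E'
from h import *
d=cam("side");f=5;o=np.array([200,110]);save(d,"carryb.png",(200,110,340,220),f)
a=cv2.imread("pics/carryb.png")
a0=np.radians(-5.4);X=np.array([np.cos(a0),np.sin(a0),0]);Y=np.array([-X[1],X[0],0]);t=env.get_state()["tcp_pos"]
P=[t+X*.03*sx+Y*.048*sy+[0,0,z] for sx in(-1,1) for sy in(-1,1) for z in(-.014,.009)]
for p in proj(d,P): cv2.circle(a,tuple(int(v) for v in ((p-o+.5)*f)),3,(0,0,255),-1)
cv2.imwrite("pics/carryb.png",a)
E
```

```text
16.25 [ 0.6178 -0.0374  0.1423] psi 84.6 [-0.9 -1.  -2.8] gap 0.0591 44.031463265419006
jig 2.0067343725832343 -54.94260575691371
```

View pics/carryb.png

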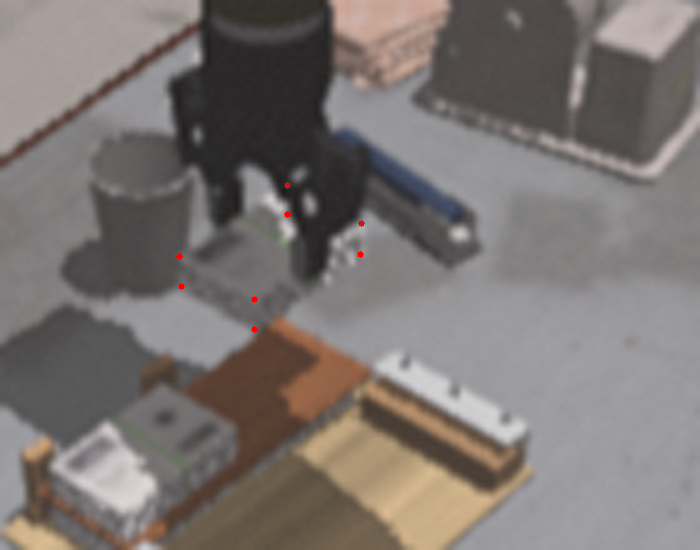

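The grip on b matches its projected dots too. Lower and creep.

>>> {"api": "move_arm", "payload": {
  "moves": [0.001,0,-0.025,0,0.05,0.001,0,-0.05,0,0.05,0.001,0,-0.07,0,0.05,0.001,0,-0.082,0,0.05,0.001,0,-0.087,0,0.05,0.001,0,-0.088,0,0.05,0.001,0,-0.088,0,0.05]
}}

```text
clock: 16.88
tcp_pos: [0.6193, -0.0377, 0.0547]
orientation: [0.0, 0.74, 0.673, -0.0]
wrist_force: [1.4, 0.7, -0.9]
finger_gap: 0.0587
grip_force: 44.0
```

>>> {"api": "move_arm", "payload": {
  "moves": [0,0,-0.001,0,0.05,0,0,-0.002,0,0.05,0,0,-0.002,0,0.05,0,0,-0.002,0,0.05]
}}

```text
clock: 17.22
tcp_pos: [0.6198, -0.0366, 0.053]
orientation: [0.0, 0.739, 0.673, 0.0]
wrist_force: [0.4, 0.6, -1.3]
finger_gap: 0.0587
grip_force: 44.0
```

>>> {"api": "move_arm", "payload": {
  "moves": [0,0,-0.001,0,0.05,0,0,-0.002,0,0.05,0,0,-0.002,0,0.05]
}}

```text
clock: 17.47
tcp_pos: [0.6196, -0.0365, 0.0506]
orientation: [0.0, 0.739, 0.673, 0.0]
wrist_force: [-0.2, -0.4, -0.8]
finger_gap: 0.0586
grip_force: 44.2
```

>>> {"api": "move_arm", "payload": {
  "moves": [0,0,-0.0005,0,0.05,0,0,-0.001,0,0.05,0,0,-0.001,0,0.05]
}}

```text
clock: 17.72
tcp_pos: [0.6196, -0.0365, 0.0505]
orientation: [0.0, 0.739, 0.673, 0.0]
wrist_force: [-2.8, 0.7, 6.5]
finger_gap: 0.059
grip_force: 44.9
```

>>> {"api": "move_arm", "payload": {
  "moves": [0,0,-0.0005,0,0.05,0,0,-0.001,0,0.05,0,0,-0.001,0,0.05]
}}

```text
clock: 17.97
tcp_pos: [0.6197, -0.0365, 0.0505]
orientation: [0.001, 0.739, 0.673, 0.0]
wrist_force: [-4.3, 0.6, 11.5]
finger_gap: 0.0586
grip_force: 45.5
```

Set down. I release and rise, then move away toward the start side.

>>> {"api": "move_arm", "payload": {
  "moves": [0,0,0.0015,0,0.059,0,0,0.0015,0,0.062,0,0,0.0015,0,0.067,0,0,0.0015,0,0.075,0,0,0.0015,0,0.075,0,0,0.008,0,0.075,0,0,0.025,0,0.075,0,0,0.05,0,0.075,0,0,0.075,0,0.08,0,0,0.1,0,0.085,-0.01,-0.02,0.125,0,0.085,-0.02,-0.05,0.14,0,0.085]
}}

```text
clock: 18.97
tcp_pos: [0.6005, -0.0851, 0.1917]
orientation: [0.001, 0.738, 0.675, 0.001]
wrist_force: [0.6, -1.4, 0.5]
finger_gap: 0.0849
grip_force: 0.0
```

>>> {"api": "move_arm", "payload": {
  "moves": [-0.015,-0.03,0,0,0.085,-0.03,-0.065,0,0,0.085,-0.045,-0.1,0,0,0.085,-0.06,-0.135,0,0,0.085,-0.075,-0.17,0,0,0.085,-0.09,-0.2,0,0,0.085,-0.1,-0.22,0,0,0.085,-0.1,-0.22,0,0,0.085,-0.1,-0.22,0,0,0.085]
}}

```text
clock: 19.72
tcp_pos: [0.4988, -0.3078, 0.1886]
orientation: [0.0, 0.74, 0.672, 0.0]
wrist_force: [0.1, 0.7, -0.5]
finger_gap: 0.0849
grip_force: 0.0
```

```bash
python3 s.py
python3 - <<'E'
from m import *
d=cam("top");save(d,"final.png",(185,140,315,250),5.4)
for m,r in rects(d,brown(d),50,6000,.034):
    if 100<m[1]<220: print("b",m,r)
w=white(d).astype(np.uint8);n,l,s,c=cv2.connectedComponentsWithStats(w)
for i in range(1,n):
    if 200<c[i][0]<300 and 150<c[i][1]<195 and s[i][4]>100:
        cn=np.argwhere(l==i)[:,::-1]; print(s[i],cv2.minAreaRect((ray(d,cn,.057)[:,:2]*1000).astype(np.float32)))
E
```

```text
19.72 [ 0.4988 -0.3078  0.1886] psi 84.5 [ 0.1  0.7 -0.5] gap 0.0849 0.0
jig -91.07714121827206 -335.3279917937889
b [250.12903226 186.83870968] [622.6  17.   77.6 211.1  -5.6]
[215 164  35  24 609] ((627.8294067382812, 73.4314193725586), (99.71636199951172, 67.13433074951172), 85.34952545166016)
[252 167  35  23 590] ((617.9170532226562, -37.04542922973633), (99.05252075195312, 64.90580749511719), 83.69374084472656)
```

View pics/final.png

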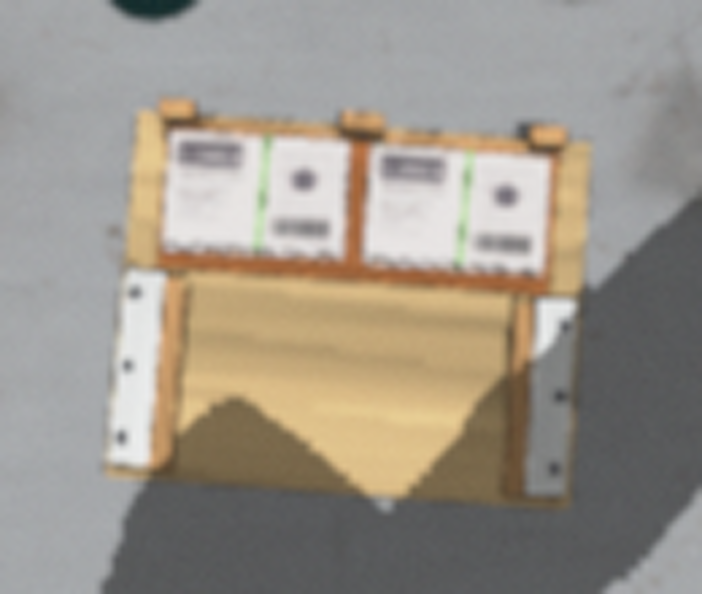

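The board is home at the stop, with both bundles flat and square at jig y of about ±55 mm, at (258,195) and (458,210). I hand in.

```bash
python3 -c "
from workcell import env
print(env.hand_in())"
```

```text
the job is handed in; nothing more can be done
None
```

The job is handed in at about 20 s: the board is home against the back stop, with both loose bundles set down square on it, end to end. The lower bundles are hidden under the board, so I could not check that they stayed put.

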